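# Free the wedged ski brush and shut the tuning drawer

### The arm

A 7-joint arm with a two-finger parallel gripper is mounted at the origin on the work surface. World frame = base frame: x ahead of the robot, y to its left, z up, the work surface at z = 0. Lengths are in mm, angles in rad, forces in N, time in s.
With the tool pointing down it reaches from about 350 to 775 mm from the base axis. Payload 3.1 kg.
Tool frame: the origin (TCP) lies at the very end of the fingers, on their centre line; the grasp point (between the pads) lies r.grip_point_offset behind it (r.grip_point_offset is the distance from the TCP to the grasp point, in mm); y points along the fingers, x is the direction in which the jaws open and shut, and the axes are right-handed (so a half turn about y gives the same grasp; the last joint's range is limited). The gripper opens to 85 mm and grips with 20 to 120 N. Pads are 22 mm wide; open, the fingers measure 114 mm over their backs; the gripper's body (76 mm by 85 mm) begins 54 mm behind the grasp point. The pads swing forward as they close: fully open they stand 13 mm farther back than shut.
Start: joints at [1.232, 0.311, 0.014, 1.512, -0.004, 1.319, -0.027], TCP at [160.887, -525.959, 231.304] pointing down, gripper open.
Joint ranges: [-2.7, 2.7], [-0.3, 1.91], [-1.27, 1.3], [0.12, 2.57], [-1.44, 4.58], [0.2, 2.03], [-3.05, 3.05]. Speed limits (rad/s): [2.79, 2.79, 3.14, 3.14, 3.14, 3.14, 3.14].

### API

Orientations are given as a unit quaternion [x, y, z, w].
In Python, from cell import r gives the robot as it stands.
- The arm moves only by the tool step_arm, never from a script. Its argument "deltas" is a list that holds one entry, the list of rows, each a list of 5 numbers: the closure, from 0 (fully open) to 1 (shut), then the shift along the world's x, y, z normalised to -1 to 1, where 1 is 0.6 m, then the turn about the world's z normalised to -1 to 1, where 1 is pi/2 rad. A call has 1 to 20 rows; each row is the pose to reach, as a shift and turn from the pose commanded when the call began; what a row does not reach only later rows make up. A row lasts 1/8 s, in which the tool goes at most 62.5 mm and 10.7 degrees, less where a joint would pass 70% of its speed; a pose out of reach is approached as far as the arm can. A call with a number of a shift or a turn outside -1 to 1 is refused whole. A call with a gripper value outside its range is refused whole. The fingers move at their own pace and stop on an object; "squeeze" is the grip in N (left out, the last holds). Time passes only in rows, so rows that repeat a pose let the fingers close. It gives the time, the measured TCP pose, the force and the opening at its end, in the units of the state.
- r.state(): the state, without advancing time (a new reading comes with each control period).
- r.capture(name): name is "scene" or "top"; returns the picture (400x640x3 uint8, red, green, blue); there is no depth.
- r.get_calibration(name): a dict with "fx", "fy", "cx", "cy" (pixels), "k1" (the pictures are not rectified: a ray, as slopes to the right and down, at radius r is drawn at 1 + k1 r^2 times it, then the intrinsics apply), "xyz" and "rotation" of the camera in the world. Camera axes: x right, y up, looking along -z (the intrinsics and any distortion apply to the point x, -y, -z); pixel columns grow to the right and rows downward; lengths in mm; the calibration is good to about 2 mm. A picture is of the moment at which its call begins. get_calibration takes no time and is no camera call.
- r.sign_off(): hands the job in, once; it reports no verdict.
The state is a dict: "clock": time; "joint_positions": joint angles; "qd": joint speeds; "joint_efforts": joint torques, N m; "tool_pos": TCP position; "orientation": TCP orientation; "force": force on the tool from outside, world axes, zero at the start; "ft_torque": the same for the moment, N m; "opening": finger opening in mm.
Only numpy, scipy, OpenCV 4.12 (cv2) and the standard library are available. Lean on these libraries where they do the work, as an engineer would, in place of code of your own. Each camera call takes 0.05 s, during which the arm holds its last target.

### The job

The ski brush is lying skewed in the open drawer of the red tool chest, its corners caught under the drawer's inward-turned lips and its grip sticking up so that the drawer cannot shut. Without wrenching it, turn the brush straight to free its corners, lift it out and set it down gently, bristles down, in the middle of the blue mat; then push the drawer gently, without slamming or ramming it, until it clicks past its catch and sits fully home. Leave the bottle, the tin and the yellow wax block where they are.

Things in the scene. Friction and masses are not known exactly. Their poses are not given: they have to be found in the camera images.
- chest: Red steel tool chest, fixed; 240 deep (x) x 312 wide (y) x 134 mm high, four grey fronts with bar handles. Origin at the centre of its underside; x points from front to back (drawers shut along +x), z up. Only the upper left drawer (76 mm to +y) moves. Its top panel spans 124 to 134 mm above the bench. The other fronts stand 10 mm, their handles 51 mm, out from its front edge.
- drawer (a joint): Opening of the upper left drawer (m): 0 = home against a rigid stop, growing as it comes out to -x of the chest, at most 0.170. It runs lightly (about 1 N) until about 12 mm from home, where a spring catch resists with about 10 N and pushes it back out if let go; past about 4.5 mm the catch draws it in and holds it home.
- drawer_handle (a point): Middle of the drawer's steel bar handle: round bar 11 mm thick, 90 mm long along y, 35 mm out from the front face, 108 mm above the bench, a stem to the front near each end. Axes as the chest's; moves with the drawer.
- drawer_floor (a point): Centre of the drawer's inner floor, 78 mm above the bench; axes as the chest's, moves with the drawer. Tray 200 mm long (x), 124 wide inside; front panel from 100 mm to -x, 46 mm high over this floor. Walls 34 mm high; a 3 mm lip at the top of both side walls turns in 12 mm (gap 100 mm, 31 mm clear below). Drawer open by q: the chest's front edge is at x = q - 102 mm.
- brush: Loose ski brush, about 0.2 kg: wooden back 120 x 44 x 14 mm over a rigid black bristle pad 10 mm thick; upright green grip 66 (x) x 22 (y) mm, 24 to 78 mm above the underside. Origin: centre of the underside; x along its length, z up. Starts turned 0.72 to 0.90 rad from the drawer's x; its corners clear the lips within about 0.5 rad of that axis, centred between the lips.
- mat: Blue bench mat, fixed, 240 (x) x 200 (y) mm, 4 mm thick. Origin at the centre of its underside.
- cleaner: Loose bottle with red cap, 60 mm in diameter, 160 mm tall, origin at the centre of its underside. Leave alone.
- waxtin: Loose tin with orange lid, 72 mm in diameter, 50 mm tall, origin at the centre of its underside. Leave alone.
- wax: Loose yellow wax block, 50 x 50 x 40 mm, origin at the centre of its underside. Leave alone.
Things that resemble listed ones, but are neither listed nor needed, are in the scene too. What is shaped like the brush but orange or purple is not meant.

How it is judged:
By the outcome, as a careful person would: the job done as asked, in the order asked, and still so for the second after the job is handed in, with the robot touching nothing.
It also fails if it takes over 64 s, if anything falls off the work surface, if the arm or the gripper's body presses on something with over 40 N, if the wrist force passes 120 N, or if a joint passes its speed limit or range.

## Working session

There is one attempt and no reset: what is moved stays moved. The work goes in short steps, Python scripts to look and compute and a tool call to move; the robot and the scene stay as the last step left them, time stands still between calls to the robot, and variables do not carry over. Pictures are saved under pics/ and viewed, and the job is handed in when it is done.

Besides the shell and the picture viewer there is one more tool, called after "Call:" by a JSON object that holds its "method" and its "body". step_arm: Moves the arm, as the interface text tells. Scaled input: -1 to 1 covers 0.6 m each way for a shift and pi/2 rad each way for a turn. Its arguments: {"type":"object","properties":{"deltas":{"type":"array"},"squeeze":{"type":"number"}},"required":["deltas"]}

```bash
ls; mkdir -p pics; python3 - <<'E'
from cell import r
import cv2
for n in ("scene","top"):
    cv2.imwrite(f"pics/{n}0.png",r.capture(n)[:,:,::-1]); print(n,r.get_calibration(n))
print(r.state(), r.grip_point_offset)
E
```

```text
pics
scene {'fx': 468.83042270150395, 'fy': 468.83042270150395, 'cx': 320.4082315395575, 'cy': 206.45259371989607, 'k1': -0.12544840962781065, 'xyz': array([1082.95027796,  741.39629366,  837.15183911]), 'rotation': array([0.13490538, 0.40189517, 0.86158601, 0.27919592])}
top {'fx': 456.7007352166711, 'fy': 456.7007352166711, 'cx': 319.6785698335459, 'cy': 209.68825963014888, 'k1': 0.024992150866742373, 'xyz': array([ 460.84029363,   26.3984474 , 1380.62103742]), 'rotation': array([-0.01141322,  0.02336238,  0.70710472, -0.70663064])}
{'clock': 0.1, 'joint_positions': array([ 1.23229653,  0.31164821,  0.01396708,  1.51291953, -0.00438617,
        1.3191941 , -0.02716252]), 'qd': array([ 0.00130277,  0.00073769,  0.00015986, -0.00280496,  0.00086258,
        0.00113698,  0.00032319]), 'joint_efforts': array([ 4.99468879e-04, -3.80857337e+01,  1.46413352e-01, -2.31240857e+01,
        1.22845985e-02,  8.09907418e-03,  5.86481093e-06]), 'tool_pos': array([ 160.68138357, -525.31283687,  230.31904428]), 'orientation': array([-0.56803963,  0.42116318, -0.41990872,  0.56888418]), 'force': array([-0.27882054, -0.4357355 ,  0.49156241]), 'ft_torque': array([ 0.03125826,  0.03738111, -0.04569338]), 'opening': 85.25399017971965} 18.700000000000003
```

View pics/scene0.png

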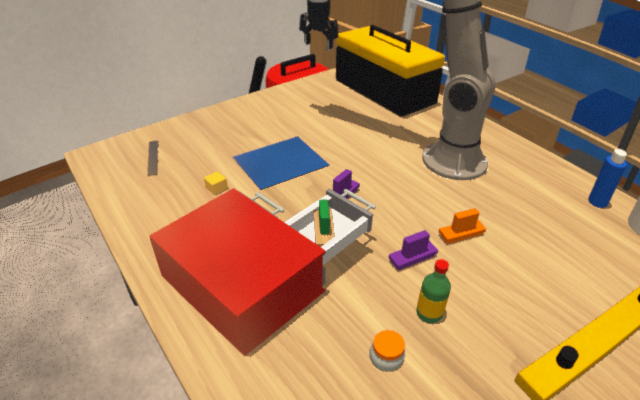

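View pics/top0.png

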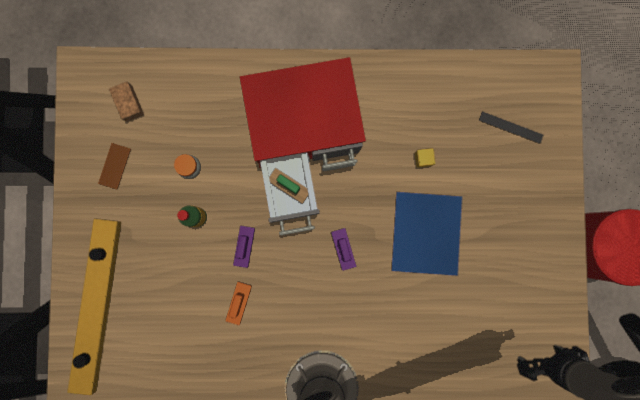

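```bash
cat > h.py <<'E'
import numpy as np, cv2
from scipy.spatial.transform import Rotation as R
from cell import r
def cal(n):
    c=r.get_calibration(n); return c,R.from_quat(c['rotation']).as_matrix()
def proj(n,P):
    c,M=cal(n); p=(np.atleast_2d(P)-c['xyz'])@M
    s=np.stack([p[:,0],-p[:,1]],1)/(-p[:,2:3]); k=1+c['k1']*(s**2).sum(1,keepdims=True); s=s*k
    return s*[c['fx'],c['fy']]+[c['cx'],c['cy']]
def back(n,uv,z):
    c,M=cal(n); d=(np.atleast_2d(uv)-[c['cx'],c['cy']])/[c['fx'],c['fy']]; s=d.copy()
    for _ in range(20): s=d/(1+c['k1']*(s**2).sum(1,keepdims=True))
    v=np.stack([s[:,0],-s[:,1],-np.ones(len(s))],1)@M.T
    return c['xyz']+v*((z-c['xyz'][2])/v[:,2])[:,None]
def crop(n,src,x0,y0,w,h,k,out):
    im=cv2.imread(src) if isinstance(src,str) else src
    c=cv2.resize(im[y0:y0+h,x0:x0+w],None,fx=k,fy=k,interpolation=cv2.INTER_CUBIC)
    for x in range((x0+9)//10*10,x0+w,10):
        cv2.putText(c,str(x),((x-x0)*k,8),0,.3,(0,255,255),1); cv2.line(c,((x-x0)*k,10),((x-x0)*k,14),(0,255,255),1)
    for y in range((y0+9)//10*10,y0+h,10):
        cv2.putText(c,str(y),(0,(y-y0)*k+4),0,.3,(0,255,255),1)
    cv2.imwrite(out,c)
E
python3 - <<'E'
from h import *
crop('top','pics/top0.png',230,50,150,195,3,'pics/t1.png')
crop('top','pics/top0.png',250,140,100,100,6,'pics/t2.png')
crop('scene','pics/scene0.png',240,150,160,120,5,'pics/s2.png')
E
```

```text
(no output)
```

View pics/t1.png

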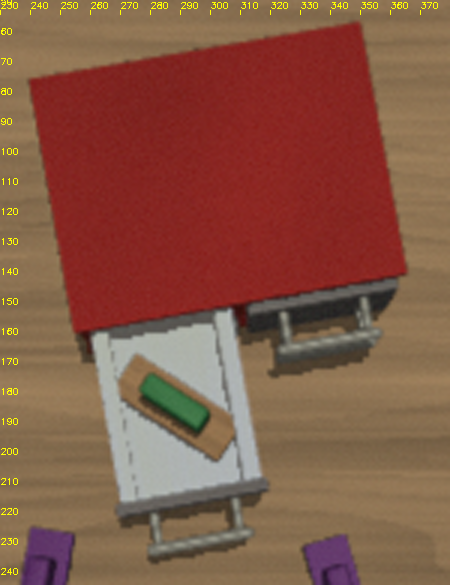

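View pics/t2.png

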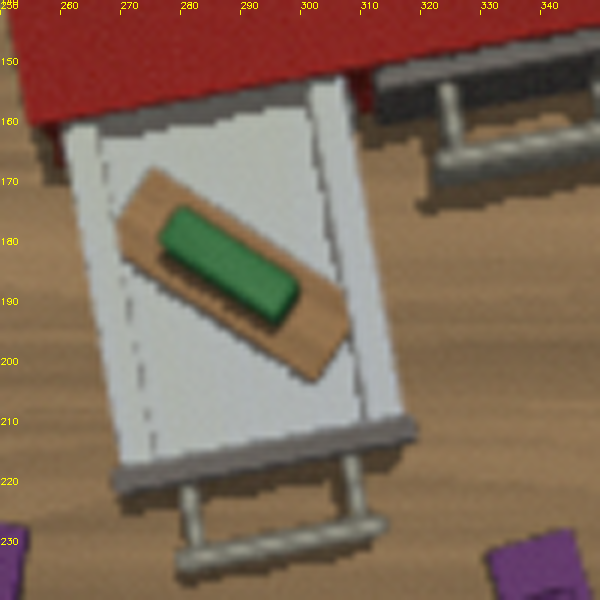

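View pics/s2.png

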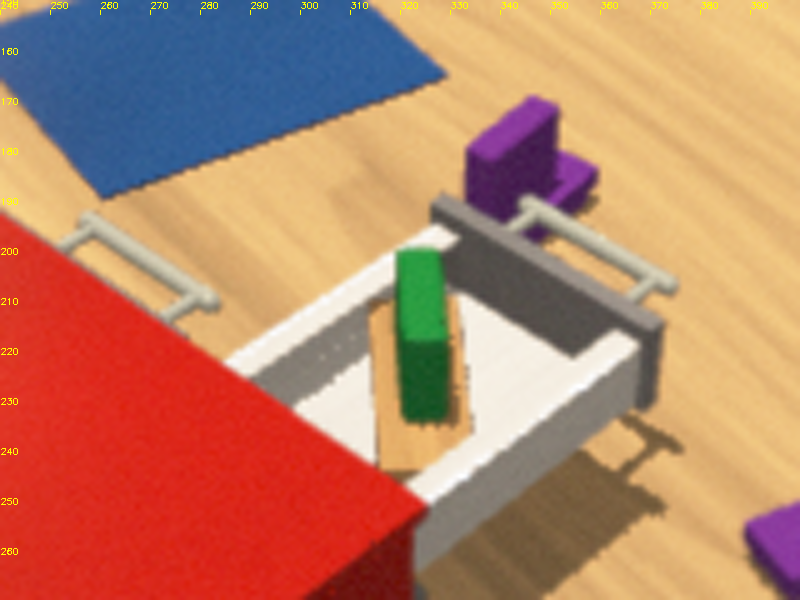

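```bash
python3 - <<'E'
from h import *
np.set_printoptions(precision=1,suppress=True)
T1=lambda a:np.array(a)/3+[230,50]-.33
T2=lambda a:np.array(a)/6+[250,140]-.42
C=back('top',T1([(30,80),(360,22),(406,272),(75,330)]),134); print('chest',C,C.mean(0))
print([np.linalg.norm(C[i]-C[i-1]) for i in range(4)])
for a,b in((0,3),(1,2)): d=C[a]-C[b]; print('yaw x',np.arctan2(d[1],d[0]))
for a,b in((0,1),(3,2)): d=C[a]-C[b]; print('yaw y',np.arctan2(-d[0],d[1]))
H=back('top',T2([(178,560),(385,525)]),110); d=H[0]-H[1];print('handle',H,H.mean(0),np.linalg.norm(d),np.arctan2(-d[0],d[1]))
G=back('top',T2([(183,205),(299,283),(276,322),(160,240)]),156);print('grip',G,G.mean(0))
for a,b in((0,1),(3,2)): d=G[a]-G[b]; print(np.linalg.norm(d),np.arctan2(d[1],d[0]))
F=back('top',T2([(116,490),(415,438)]),124);print('front',F)
S=back('scene',np.array([(396,250),(440,247),(447,335),(403,340)])/5+[240,150],156);print('grip scene',S,S.mean(0))
M=back('top',[(397,193),(462,196),(458,275.5),(392,271.5)],4);print('mat',M,M.mean(0))
d=M[0]-M[3];print(np.linalg.norm(d),np.arctan2(d[1],d[0]))
Ms=back('scene',[(234,158),(298,138),(328,165),(262,186)],4);print('mat scene',Ms,Ms.mean(0))
Hs=back('scene',np.array([(525,203),(672,287)])/5+[240,150],110);print('handle scene',Hs,Hs.mean(0))
Cs=back('scene',np.array([(428,508)])/5+[240,150],134);print('chest corner scene',Cs)
E
```

```text
chest [[ 890.3  225.5  134. ]
 [ 946.3  -78.4  134. ]
 [ 713.6 -119.9  134. ]
 [ 659.4  183.2  134. ]] [802.4  52.6 134. ]
[np.float64(234.73861953503757), np.float64(308.9755482017222), np.float64(236.3648526016086), np.float64(307.9026500069502)]
yaw x 0.18096952302174826
yaw x 0.17641918590219127
yaw y 0.18197869214515278
yaw y 0.1767084961145964
handle [[458.9 117.1 110. ]
 [475.   21.4 110. ]] [466.9  69.3 110. ] 97.04413182041796 0.1664146294348024
grip [[618.  112.1 156. ]
 [582.9  60.1 156. ]
 [565.4  70.4 156. ]
 [602.2 122.4 156. ]] [592.1  91.2 156. ]
62.72760017873211 0.9776652925885582
63.70323905978721 0.9544319335432737
front [[491.  144.6 124. ]
 [514.7   7.7 124. ]]
grip scene [[585.7  64.7 156. ]
 [567.9  74.7 156. ]
 [602.4 126.  156. ]
 [620.2 117.4 156. ]] [594.   95.7 156. ]
mat [[ 579.2 -231.3    4. ]
 [ 570.  -428.5    4. ]
 [ 330.6 -412.3    4. ]
 [ 342.7 -213.9    4. ]] [ 455.6 -321.5    4. ]
237.1161535046061 -0.07331513560070195
mat scene [[ 570.4 -415.4    4. ]
 [ 337.7 -396.4    4. ]
 [ 351.  -210.1    4. ]
 [ 572.7 -236.5    4. ]] [ 457.9 -314.6    4. ]
handle scene [[476.9  26.4 110. ]
 [460.  119.8 110. ]] [468.5  73.1 110. ]
chest corner scene [[659.9 189.9 134. ]]
```

```bash
python3 - <<'E'
from h import *
s=r.state();M=R.from_quat(s['orientation']).as_matrix();print(M.round(3)); a=np.arctan2(M[1,0],M[0,0]);print('toolx yaw',a)
for t in (0.965+np.pi/2,0.965-np.pi/2): d=(t-a+np.pi)%(2*np.pi)-np.pi; print('turn',d,d/(np.pi/2))
print((np.array([593,93.5,230])-[160.9,-526,231.3])/600)
E
```

```text
[[ 0.293 -0.001  0.956]
 [-0.956  0.002  0.293]
 [-0.002 -1.    -0.   ]]
toolx yaw -1.273854599254207
turn -2.4735343811304826 -1.574700894658674
turn 0.6680582724593105 0.4252991053413259
[ 0.72016667  1.0325     -0.00216667]
```

Call:
{"method": "step_arm", "body": {"deltas": [[[0,0.36,0.516,0,0.425],[0,0.36,0.516,0,0.425],[0,0.36,0.516,0,0.425],[0,0.36,0.516,0,0.425],[0,0.36,0.516,0,0.425],[0,0.36,0.516,0,0.425],[0,0.36,0.516,0,0.425]]], "squeeze": 30}}

```text
clock: 0.98
tool_pos: [379.6, -210.7, 231.3]
orientation: [-0.675, 0.207, -0.207, 0.677]
force: [-0.6, -0.9, 0.2]
opening: 85.5
```

Call:
{"method": "step_arm", "body": {"deltas": [[[0,0.36,0.516,0,0],[0,0.36,0.516,0,0],[0,0.36,0.516,0,0],[0,0.36,0.516,0,0],[0,0.36,0.516,0,0],[0,0.36,0.516,0,0],[0,0.36,0.516,0,0],[0,0.36,0.516,0,0],[0,0.36,0.516,0,0]]]}}

```text
clock: 2.1
tool_pos: [592.7, 90.3, 231.2]
orientation: [0.675, -0.212, 0.212, -0.674]
force: [0.2, -0.6, 0.3]
opening: 85.3
```

```bash
python3 - <<'E'
from h import *
im=r.capture('scene')[:,:,::-1]; cv2.imwrite('pics/s3f.png',im); crop('scene',im,260,90,150,115,5,'pics/s3.png')
im=r.capture('top')[:,:,::-1]; crop('top',im,230,100,130,130,4,'pics/t3.png')
s=r.state();print(s['tool_pos'],s['joint_positions'],s['clock']);M=R.from_quat(s['orientation']).as_matrix();print(M.round(3),np.arctan2(M[1,0],M[0,0]))
E
```

```text
[592.75439689  90.82519976 231.60582662] [ 0.19385088  0.47307675 -0.5718512   1.34806883  0.25481799  1.39304071
 -0.98210657] 2.2
[[ 0.82   0.     0.573]
 [-0.573 -0.002  0.82 ]
 [ 0.001 -1.    -0.001]] -0.6096377652999732
```

View pics/s3f.png

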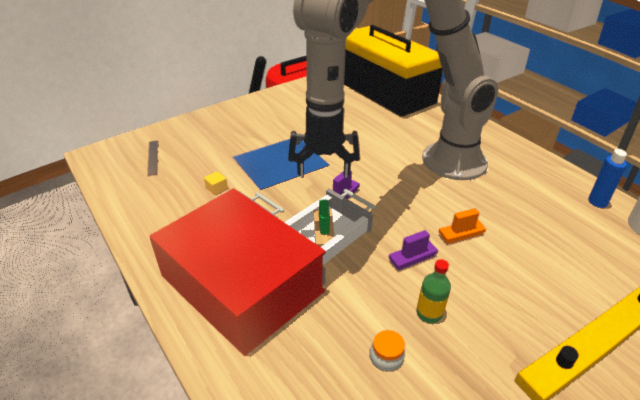

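View pics/t3.png

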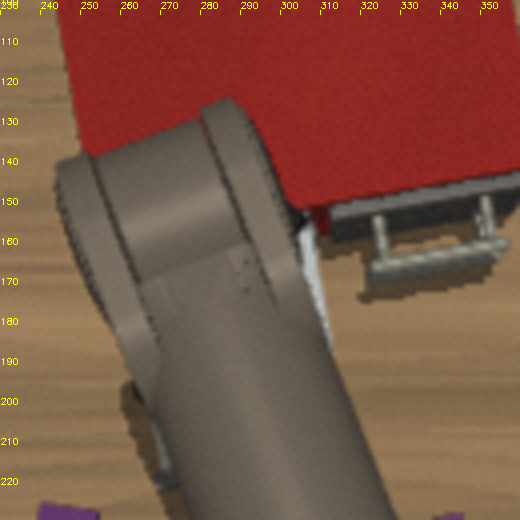

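Call:
{"method": "step_arm", "body": {"deltas": [[[0,0,0,-0.06,0],[0,0,0,-0.11,0],[0,0,0,-0.15,0],[0,0,0,-0.175,0],[0,0,0,-0.19,0],[0,0,0,-0.19,0],[0,0,0,-0.19,0]]]}}

```text
clock: 3.08
tool_pos: [593.6, 93.5, 118.3]
orientation: [-0.675, 0.211, -0.212, 0.675]
force: [-0.1, -0.5, 0.2]
opening: 85.3
```

```bash
python3 - <<'E'
from h import *
im=r.capture('scene')[:,:,::-1]; crop('scene',im,260,130,150,115,5,'pics/s4.png')
s=r.state();print(s['tool_pos'],s['force'],s['clock'])
E
```

```text
[593.62200655  93.51871858 118.38219571] [-0.22377872 -0.63745942 -0.31622197] 3.125
```

View pics/s4.png

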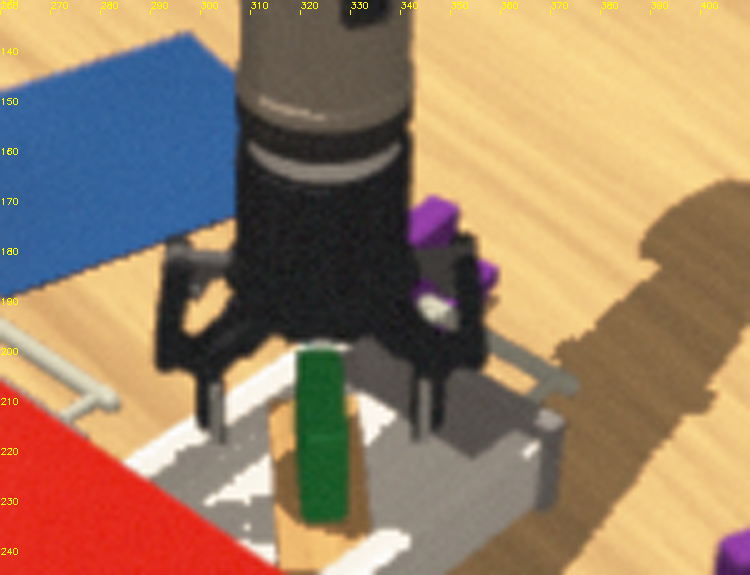

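Call:
{"method": "step_arm", "body": {"deltas": [[[0.5,0,0,0,0],[0.65,0,0,0,0],[0.75,0,0,0,0],[0.85,0,0,0,0],[0.9,0,0,0,0],[0.9,0,0,0,0],[0.9,0,0,0,0]]], "squeeze": 30}}

```text
clock: 4.0
tool_pos: [592.9, 93.2, 117.4]
orientation: [-0.675, 0.211, -0.211, 0.675]
force: [-0.6, -0.6, 1.2]
opening: 21.6
```

Call:
{"method": "step_arm", "body": {"deltas": [[[0.9,0,0,0.002,0],[0.9,0,0,0.004,0],[0.9,0,0,0.004,-0.03],[0.9,0,0,0.004,-0.08],[0.9,0,0,0.004,-0.13],[0.9,0,0,0.004,-0.18],[0.9,0,0,0.004,-0.22],[0.9,0,0,0.004,-0.25],[0.9,0,0,0.004,-0.25]]]}}

```text
clock: 5.12
tool_pos: [592.7, 93.2, 119.4]
orientation: [0.621, -0.339, 0.338, -0.621]
force: [0.1, 0.1, -2.0]
opening: 22.2
```

Call:
{"method": "step_arm", "body": {"deltas": [[[0.9,0,0,0,-0.03],[0.9,0,0,0,-0.08],[0.9,0,0,0,-0.13],[0.9,0,0,0,-0.18],[0.9,0,0,0,-0.22],[0.9,0,0,0,-0.25],[0.9,0,0,0,-0.25],[0.9,0,0,0,-0.25]]]}}

```text
clock: 6.12
tool_pos: [592.8, 93.3, 119.6]
orientation: [0.543, -0.453, 0.453, -0.543]
force: [-0.1, 0.7, -2.0]
opening: 22.2
```

```bash
python3 - <<'E'
from h import *
im=r.capture('scene')[:,:,::-1]; crop('scene',im,260,130,150,115,5,'pics/s5.png')
s=r.state();print(s['tool_pos'],s['force'],s['clock'],s['joint_positions']);M=R.from_quat(s['orientation']).as_matrix();print(np.arctan2(M[1,0],M[0,0])+np.pi/2)
E
```

```text
[592.80488383  93.2739555  119.61378626] [ 0.23509957 -0.47038266 -1.07254724] 6.175 [ 0.07294365  0.52295446 -0.37570689  1.51807363  0.20300291  1.13942916
 -1.73314063]
0.17988930040877915
```

View pics/s5.png

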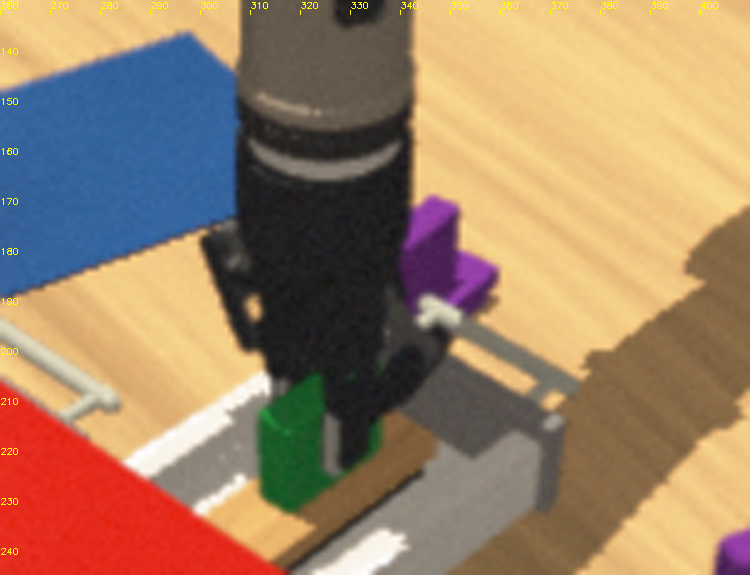

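Call:
{"method": "step_arm", "body": {"deltas": [[[0.9,0,0,0.01,0],[0.9,0,0,0.03,0],[0.9,0,0,0.06,0],[0.9,0,0,0.1,0],[0.9,0,0,0.14,0],[0.9,0,0,0.165,0],[0.9,0,0,0.175,0],[0.9,0,0,0.175,0]]]}}

```text
clock: 7.18
tool_pos: [592.9, 93.2, 224.7]
orientation: [0.543, -0.453, 0.453, -0.543]
force: [-0.4, -1.0, -2.1]
opening: 21.6
```

Call:
{"method": "step_arm", "body": {"deltas": [[[0.9,-0.01,-0.04,0,0],[0.9,-0.03,-0.11,0,-0.04],[0.9,-0.06,-0.19,0,-0.08],[0.9,-0.09,-0.27,0,-0.12],[0.9,-0.12,-0.36,0,-0.16],[0.9,-0.15,-0.45,0,-0.16],[0.9,-0.175,-0.54,0,-0.16],[0.9,-0.2,-0.61,0,-0.16],[0.9,-0.22,-0.66,0,-0.16],[0.9,-0.227,-0.685,0,-0.16],[0.9,-0.227,-0.685,0,-0.16],[0.9,-0.227,-0.685,0,-0.16]]]}}

```text
clock: 8.68
tool_pos: [457.9, -315.3, 224.4]
orientation: [-0.482, 0.517, -0.516, 0.483]
force: [0.5, -0.5, -1.6]
opening: 21.4
```

```bash
python3 - <<'E'
from h import *
im=r.capture('scene')[:,:,::-1]; cv2.imwrite('pics/s6.png',im)
im=r.capture('top')[:,:,::-1]; crop('top',im,240,130,250,165,3,'pics/t6.png')
s=r.state();print(s['tool_pos'],s['force'],s['clock'],s['joint_positions']);M=R.from_quat(s['orientation']).as_matrix();print(np.arctan2(M[1,0],M[0,0])+np.pi/2)
E
```

```text
[ 457.87688243 -315.50420688  224.70205593] [ 0.19546816 -0.63696097 -2.52441054] 8.775 [ 0.70078092  0.33454708 -0.17037507  1.50002139  0.05632209  1.31210074
 -1.11410146]
-0.06855644511841885
```

View pics/s6.png

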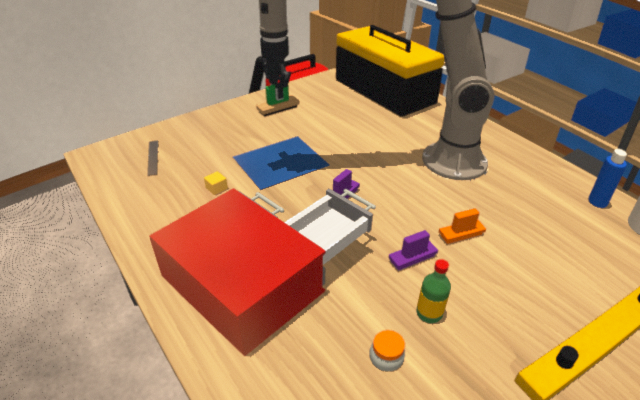

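View pics/t6.png

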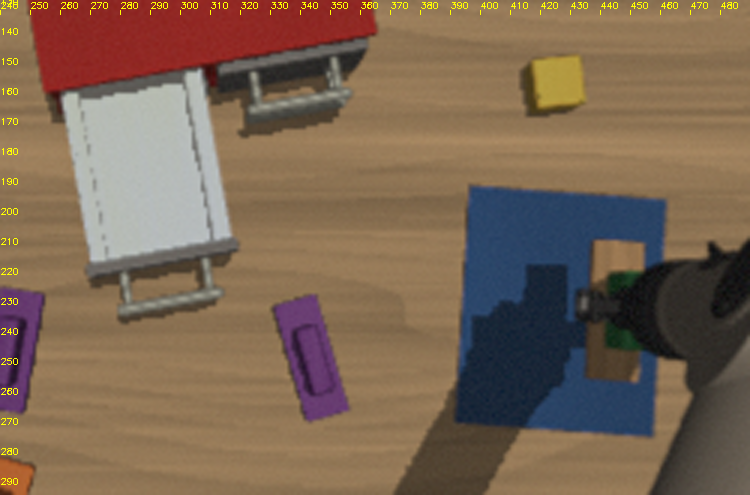

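Call:
{"method": "step_arm", "body": {"deltas": [[[0.9,0,0,-0.04,0],[0.9,0,0,-0.1,0],[0.9,0,0,-0.16,0],[0.9,0,0,-0.21,0],[0.9,0,0,-0.25,0],[0.9,0,0,-0.275,0],[0.9,0,0,-0.285,0],[0.9,0,0,-0.29,0],[0.9,0,0,-0.29,0]]]}}

```text
clock: 9.9
tool_pos: [457.2, -318.0, 51.4]
orientation: [0.482, -0.517, 0.518, -0.482]
force: [0.3, -0.5, -1.5]
opening: 22.0
```

Call:
{"method": "step_arm", "body": {"deltas": [[[0.9,0,0,-0.002,0],[0.9,0,0,-0.004,0],[0.9,0,0,-0.006,0],[0.9,0,0,-0.008,0],[0.9,0,0,-0.009,0],[0.9,0,0,-0.01,0],[0.9,0,0,-0.01,0]]]}}

```text
clock: 10.78
tool_pos: [456.6, -317.7, 44.6]
orientation: [-0.482, 0.518, -0.518, 0.482]
force: [-0.2, -0.3, -2.1]
opening: 21.4
```

Call:
{"method": "step_arm", "body": {"deltas": [[[0.9,0,0,-0.001,0],[0.9,0,0,-0.002,0],[0.9,0,0,-0.002,0],[0.9,0,0,-0.002,0]]]}}

```text
clock: 11.28
tool_pos: [456.7, -317.8, 43.5]
orientation: [-0.482, 0.518, -0.518, 0.482]
force: [-0.8, 0.2, -1.3]
opening: 21.8
```

```bash
python3 - <<'E'
from h import *
im=r.capture('scene')[:,:,::-1]; crop('scene',im,220,100,120,100,6,'pics/s7.png')
s=r.state();print(s['tool_pos'],s['force'],s['clock'])
E
```

```text
[ 456.69672598 -317.75489157   43.50730296] [-0.79161936 -0.79588788 -2.07177227] 11.325
```

View pics/s7.png

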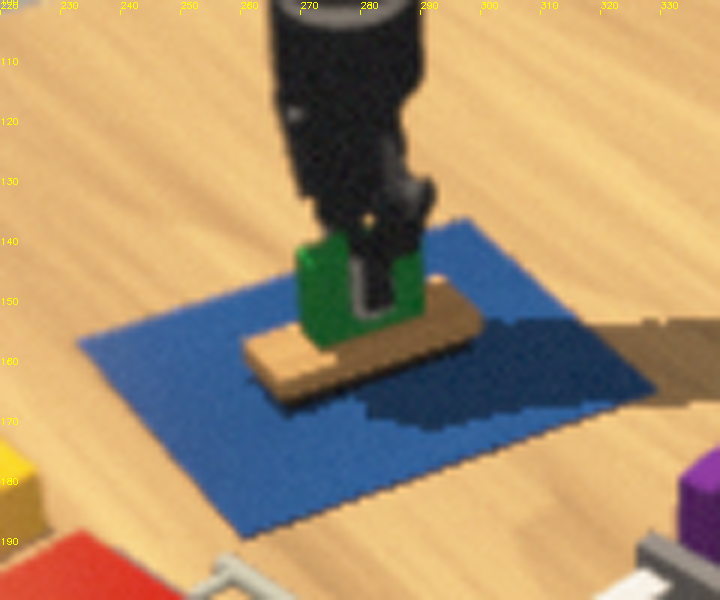

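Call:
{"method": "step_arm", "body": {"deltas": [[[0.9,0,0,-0.001,0],[0.9,0,0,-0.001,0],[0.9,0,0,-0.002,0],[0.9,0,0,-0.002,0],[0.9,0,0,-0.002,0]]]}}

```text
clock: 11.95
tool_pos: [456.7, -317.8, 43.4]
orientation: [0.482, -0.518, 0.518, -0.482]
force: [-2.2, 1.6, 7.3]
opening: 21.4
```

Call:
{"method": "step_arm", "body": {"deltas": [[[0.9,0,0,0.001,0],[0.7,0,0,0.001,0],[0.6,0,0,0.001,0],[0.4,0,0,0.001,0],[0.2,0,0,0.001,0],[0,0,0,0.001,0],[0,0,0,0.001,0],[0,0,0,0.001,0]]]}}

```text
clock: 12.95
tool_pos: [456.7, -317.8, 42.9]
orientation: [0.482, -0.518, 0.518, -0.482]
force: [0.0, 0.7, 0.4]
opening: 85.2
```

Call:
{"method": "step_arm", "body": {"deltas": [[[0,0,0,0.02,0],[0,0,0,0.05,0],[0,0,0,0.1,0],[0,0,0,0.18,0],[0,0,0,0.27,0],[0,0,0,0.27,0]]]}}

```text
clock: 13.7
tool_pos: [460.1, -319.7, 211.5]
orientation: [0.481, -0.513, 0.522, -0.483]
force: [0.3, -0.3, -0.2]
opening: 85.5
```

```bash
python3 - <<'E'
from h import *
im=r.capture('scene')[:,:,::-1]; crop('scene',im,220,100,120,100,6,'pics/s8.png')
s=r.state();print(s['tool_pos'],s['force'],s['clock'],s['joint_positions'])
E
```

```text
[ 458.35648594 -318.67107228  208.48446795] [-0.64579028  0.57478627 -0.17294492] 13.75 [ 0.7035108   0.34301314 -0.16908059  1.52871911  0.05975458  1.2677918
 -1.11628298]
```

View pics/s8.png

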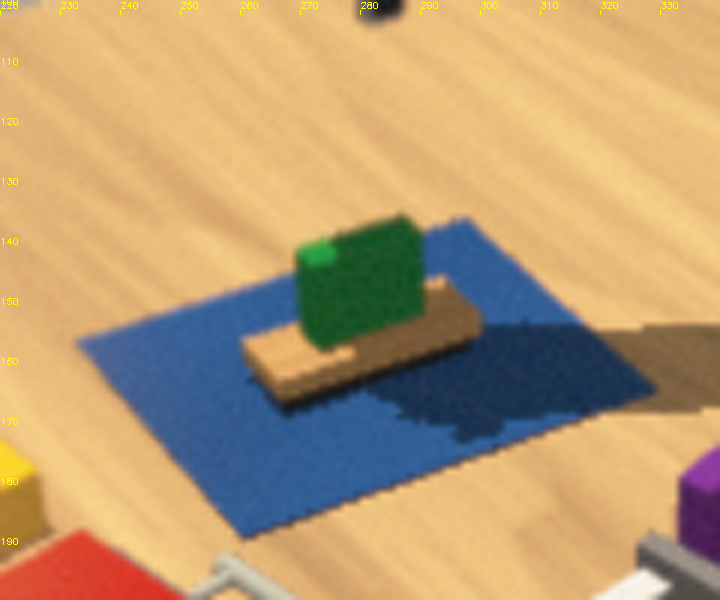

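Call:
{"method": "step_arm", "body": {"deltas": [[[0,0,0.02,0.02,0],[0.5,-0.01,0.09,0.02,0],[1,-0.025,0.18,0.02,0.05],[1,-0.04,0.28,0.02,0.1],[1,-0.05,0.38,0.02,0.16],[1,-0.06,0.47,0.02,0.16],[1,-0.075,0.56,0.02,0.16],[1,-0.08,0.61,0.02,0.16],[1,-0.08,0.63,0.02,0.16],[1,-0.08,0.63,0.02,0.16],[1,-0.08,0.63,0.02,0.16]]]}}

```text
clock: 15.12
tool_pos: [408.8, 58.5, 216.6]
orientation: [0.542, -0.454, 0.454, -0.542]
force: [0.3, 0.0, -0.5]
opening: 0.2
```

```bash
python3 - <<'E'
from h import *
im=r.capture('scene')[:,:,::-1]; cv2.imwrite('pics/s9.png',im)
im=r.capture('top')[:,:,::-1]; cv2.imwrite('pics/t9.png',im)
s=r.state();print(s['tool_pos'],s['force'],s['clock'],s['joint_positions']);M=R.from_quat(s['orientation']).as_matrix();print(np.arctan2(M[1,0],M[0,0])+np.pi/2)
print(back('top',[(338,230),(356,266),(234,266)],30))
E
```

```text
[408.85216311  58.63904861 216.69637766] [-0.94727729  0.40214034 -0.34980437] 15.225 [ 0.29164366  0.06257641 -0.496049    1.85842719  0.03186304  1.22894165
 -1.60921612]
0.17587070314890663
[[ 467.18330417  -50.58253464   30.        ]
 [ 361.21026831 -103.30275939   30.        ]
 [ 362.16174286  254.83277105   30.        ]]
```

View pics/s9.png

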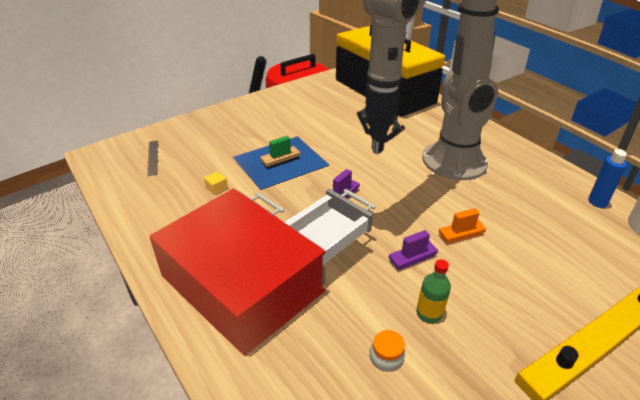

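View pics/t9.png

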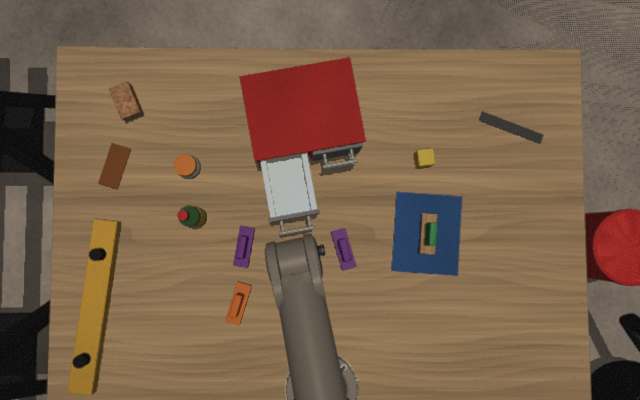

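Call:
{"method": "step_arm", "body": {"deltas": [[[1,0,0,-0.05,0],[1,0,0,-0.11,0],[1,0,0,-0.16,0],[1,0,0,-0.19,0],[1,0,0,-0.204,0],[1,0,0,-0.204,0],[1,0,0,-0.204,0]]]}}

```text
clock: 16.1
tool_pos: [409.6, 60.2, 95.3]
orientation: [-0.542, 0.453, -0.454, 0.543]
force: [0.3, -0.7, -0.2]
opening: -0.2
```

```bash
python3 - <<'E'
from h import *
im=r.capture('scene')[:,:,::-1]; crop('scene',im,300,120,130,100,6,'pics/s10.png')
s=r.state();print(s['tool_pos'],s['force'],s['clock'],s['joint_positions'])
E
```

```text
[409.58946721  60.24712975  95.35297752] [-0.23674397 -0.22752442  0.26990322] 16.15 [ 0.25366232  0.20822356 -0.49673784  2.03899271  0.12465135  0.92072883
 -1.70150944]
```

View pics/s10.png

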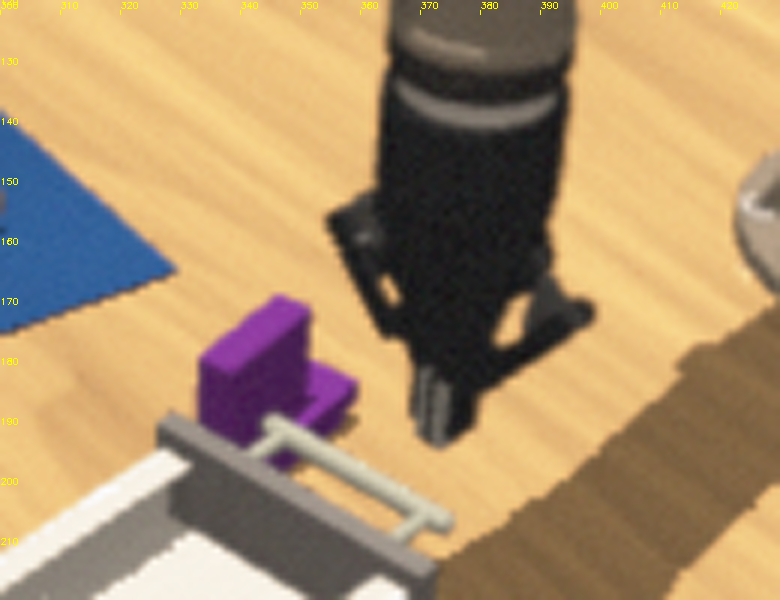

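Call:
{"method": "step_arm", "body": {"deltas": [[[1,0.013,0.0024,0,0],[1,0.0295,0.0053,0,0],[1,0.046,0.0083,0,0],[1,0.056,0.01,0,0],[1,0.061,0.011,0,0],[1,0.064,0.0115,0,0],[1,0.067,0.012,0,0],[1,0.0705,0.0127,0,0],[1,0.074,0.0133,0,0],[1,0.079,0.0142,0,0],[1,0.085,0.0153,0,0],[1,0.093,0.0168,0,0],[1,0.103,0.0186,0,0],[1,0.113,0.0204,0,0],[1,0.123,0.0221,0,0],[1,0.132,0.0238,0,0],[1,0.14,0.0252,0,0],[1,0.146,0.0263,0,0],[1,0.15,0.027,0,0],[1,0.152,0.0274,0,0]]]}}

```text
clock: 18.65
tool_pos: [500.0, 76.7, 94.5]
orientation: [0.543, -0.453, 0.453, -0.543]
force: [-1.1, -0.9, -0.2]
opening: 0.3
```

```bash
python3 - <<'E'
from h import *
im=r.capture('scene')[:,:,::-1]; crop('scene',im,250,120,150,115,5,'pics/s11.png')
s=r.state();print(s['tool_pos'],s['force'],s['clock'],s['joint_positions'])
E
```

```text
[500.1178024   76.73004387  94.50650511] [-0.07717596  0.89445823 -0.66073694] 18.7 [ 0.18268398  0.38661817 -0.46784069  1.80983828  0.20443745  0.99266114
 -1.75956254]
```

View pics/s11.png

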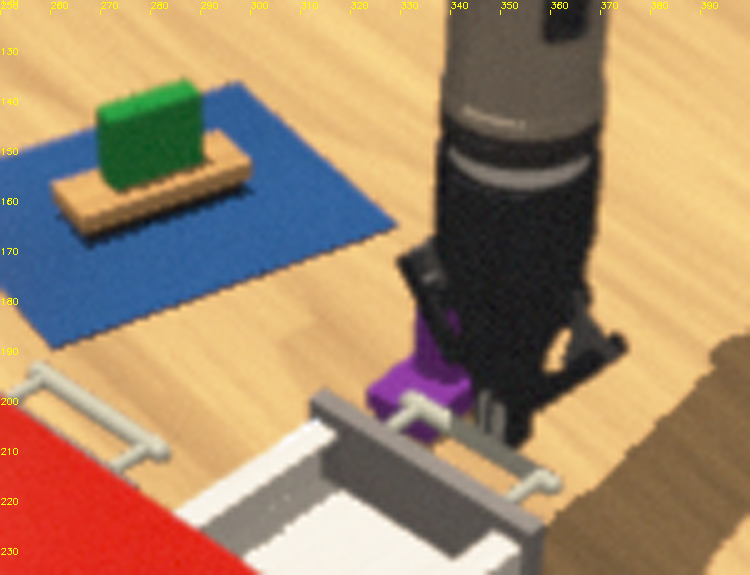

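Call:
{"method": "step_arm", "body": {"deltas": [[[1,0.0033,0.0006,0,0],[1,0.008,0.0014,0,0],[1,0.015,0.0027,0,0],[1,0.023,0.0041,0,0],[1,0.033,0.006,0,0],[1,0.043,0.0077,0,0],[1,0.0525,0.0095,0,0],[1,0.062,0.011,0,0],[1,0.072,0.013,0,0],[1,0.082,0.0148,0,0],[1,0.092,0.0166,0,0],[1,0.102,0.0184,0,0],[1,0.111,0.02,0,0],[1,0.12,0.0216,0,0],[1,0.128,0.023,0,0],[1,0.134,0.024,0,0],[1,0.138,0.0248,0,0],[1,0.141,0.0254,0,0],[1,0.143,0.0257,0,0],[1,0.144,0.026,0,0]]]}}

```text
clock: 21.2
tool_pos: [586.3, 92.3, 94.5]
orientation: [0.543, -0.453, 0.453, -0.543]
force: [-1.0, -0.8, 0.0]
opening: 0.3
```

```bash
python3 - <<'E'
from h import *
im=r.capture('scene')[:,:,::-1]; crop('scene',im,220,140,150,115,5,'pics/s12.png')
s=r.state();print(s['tool_pos'],s['force'],s['clock'],s['joint_positions'])
E
```

```text
[586.35565562  92.30387052  94.48643871] [-0.40051587  1.3987099  -0.18804422] 21.25 [ 0.11770656  0.54612936 -0.43841037  1.56453487  0.25173702  1.08723748
 -1.77404486]
```

View pics/s12.png

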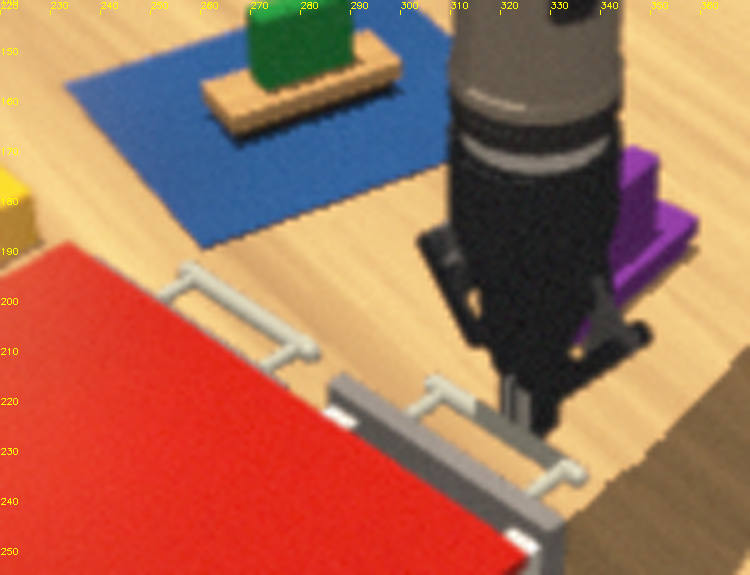

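Call:
{"method": "step_arm", "body": {"deltas": [[[1,0.003,0.0005,0,0],[1,0.006,0.001,0,0],[1,0.009,0.0016,0,0],[1,0.012,0.0022,0,0],[1,0.015,0.0027,0,0],[1,0.018,0.0032,0,0]]]}}

```text
clock: 22.0
tool_pos: [597.2, 94.2, 94.5]
orientation: [0.543, -0.453, 0.453, -0.543]
force: [-1.5, 0.4, 0.6]
opening: -0.4
```

Call:
{"method": "step_arm", "body": {"deltas": [[[1,0.002,0.0004,0,0],[1,0.004,0.0007,0,0],[1,0.005,0.0009,0,0]]]}}

```text
clock: 22.38
tool_pos: [598.7, 94.5, 94.4]
orientation: [0.544, -0.454, 0.453, -0.542]
force: [-5.9, -0.4, 4.2]
opening: 0.1
```

Call:
{"method": "step_arm", "body": {"deltas": [[[1,0.002,0.0004,0,0],[1,0.004,0.0007,0,0],[1,0.006,0.0011,0,0]]]}}

```text
clock: 22.75
tool_pos: [599.7, 94.7, 94.4]
orientation: [0.545, -0.455, 0.451, -0.54]
force: [-10.4, -2.0, 7.5]
opening: 0.2
```

Call:
{"method": "step_arm", "body": {"deltas": [[[1,0.002,0.0004,0,0],[1,0.003,0.0005,0,0],[1,0.004,0.0007,0,0]]]}}

```text
clock: 23.12
tool_pos: [606.6, 95.9, 94.5]
orientation: [-0.542, 0.453, -0.454, 0.543]
force: [0.4, 1.0, 0.0]
opening: -0.1
```

Call:
{"method": "step_arm", "body": {"deltas": [[[1,-0.01,-0.0018,0,0],[1,-0.04,-0.0072,0,0],[1,-0.09,-0.0162,0,0],[1,-0.12,-0.0216,0,0],[1,-0.12,-0.0216,0.03,0],[1,-0.12,-0.0216,0.1,0],[1,-0.12,-0.0216,0.18,0],[1,-0.2,-0.25,0.22,0],[1,-0.25,-0.3,0.22,0],[1,-0.25,-0.35,0.22,0],[1,-0.25,-0.35,0.22,0],[1,-0.25,-0.35,0.22,0],[1,-0.25,-0.35,0.22,0]]]}}

```text
clock: 24.75
tool_pos: [456.8, -112.6, 226.7]
orientation: [-0.543, 0.453, -0.453, 0.544]
force: [0.3, -0.2, 0.1]
opening: 0.0
```

```bash
python3 - <<'E'
from h import *
im=r.capture('scene')[:,:,::-1]; cv2.imwrite('pics/s13.png',im)
im=r.capture('top')[:,:,::-1]; cv2.imwrite('pics/t13f.png',im);crop('top',im,230,130,250,160,3,'pics/t13.png')
s=r.state();print(s['tool_pos'],s['force'],s['clock'])
E
```

```text
[ 456.79763544 -112.09552744  226.47856753] [ 0.43422367  0.71391348 -0.52989398] 24.85
```

View pics/s13.png

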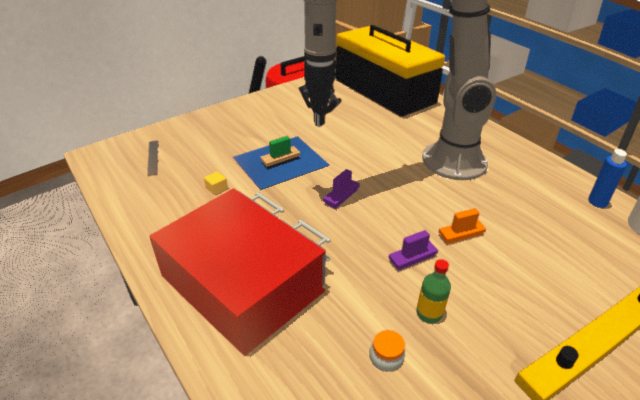

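View pics/t13.png

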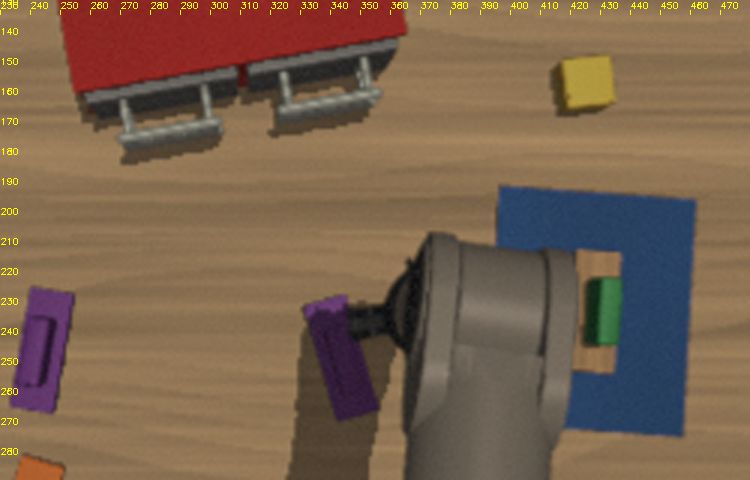

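```bash
python3 - <<'E'
from h import *
crop('scene','pics/s13.png',225,120,110,75,7,'pics/s14.png')
crop('top','pics/t9.png',385,185,85,95,6,'pics/t14.png')
crop('top','pics/t13f.png',250,130,115,55,6,'pics/t15.png')
E
```

View pics/s14.png

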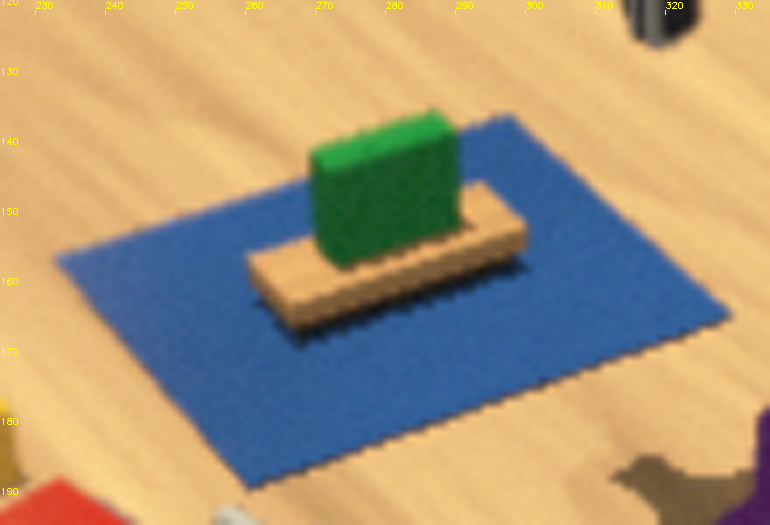

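View pics/t14.png

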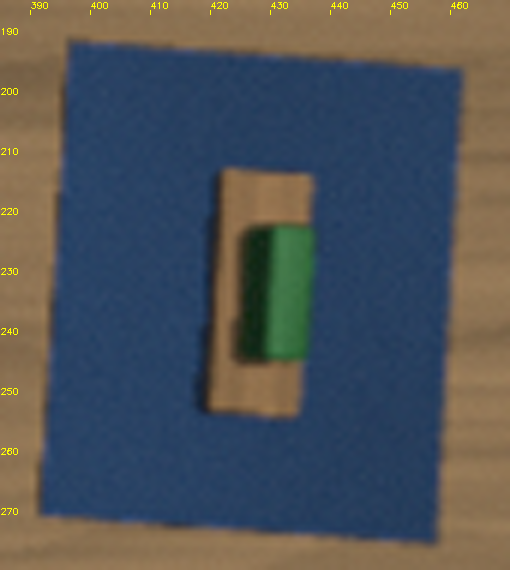

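View pics/t15.png

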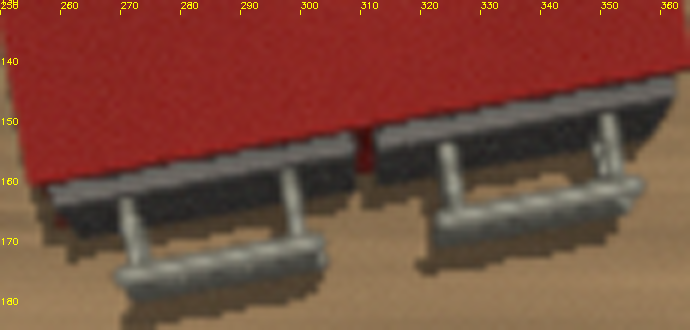

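```bash
python3 - <<'E'
from h import *
f=lambda a:np.array(a)/6+[385,185]-.42
W=back('top',f([(220,168),(315,175),(300,417),(207,411)]),28).mean(0);M=back('top',f([(67,40),(463,68),(437,543),(40,515)]),4).mean(0)
print(W-M, W, M)
t=lambda a:np.array(a)/6+[250,130]-.42
F=back('top',t([(55,195),(352,143),(378,140),(672,90)]),124); x=np.array([np.cos(.178),np.sin(.178)]); print('front along x',F[:,:2]@x)
r.sign_off(); print(r.state()['clock'])
E
```

```text
[-0.98036432  1.66085701 24.        ] [ 457.15943335 -317.70460519   28.        ] [ 458.13979767 -319.3654622     4.        ]
front along x [674.69207697 674.52223357 673.79272859 672.84204601]
the job is handed in; nothing more can be done
the job is handed in; nothing more can be done
```

The brush is out of the drawer and standing bristles down on the blue mat, and the drawer is shut past its catch. I handed the job in at about 25 s on the clock, against the 64 s limit.

- **Brush:** I gripped the handle with 30 N, raised the brush about 2 mm inside the drawer and turned it 0.79 rad until it lay straight. I then lifted it out and lowered it onto the mat, which it met with about 7 N. My last measurement puts its centre about 2 mm from the middle of the mat.
- **Drawer:** I pushed its handle with the closed fingers. The force rose to about 10 N at the catch, then fell to zero as the drawer drew itself in. In the last pictures its front lines up with the neighbouring fronts to within about 1–2 mm, which is about as fine as I can measure.
- **Everything else:** The bottle, tin and wax block look unmoved in the pictures. The arm was clear of everything when I handed in.

The two cameras disagreed by up to about 4–7 mm in y on the brush, handle and mat positions, so I used values in between. No check failed.

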